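Open a tight jar of sweets in the bracing block

TASK

Stand the closed square jar fully down in the square pocket of the wooden block, which braces it, and only then unscrew its tight cap anticlockwise until the lugs come free, and lift it straight off. Finish while still holding the cap level, about 3 cm above the jar's mouth and straight over it; do not put it down or let go. The jar stays down and upright in the block; leave the mug, shaker and lunch box alone.

Things in the scene. Friction and masses are not known exactly. Their poses are not given: they have to be found in the camera images.
- jar_center (a point): The loose square glass jar of amber sweets, about 0.35 kg, upright on the counter; it can be carried by its closed cap. Point on its axis, 50 mm above its underside; z up, x and y square to its flat sides. Body 62 x 62 mm (corners rounded 4 mm) up to 64 mm height, then tapering to a round neck, 48 mm wide at 80 mm height.
- jar_mouth (a point): Centre of the jar's mouth, 98 mm above its underside, inside the closed cap; z up. Neck 43 mm wide with three lugs that hold the cap, and a white sealing ring sprung up by 8 to 12 N, so that the tight cap resists turning (about 0.5 N m) and rises about 1.5 mm when it comes free.
- cap_center (a point): Round bare-metal lug cap, 60 mm wide, 20 mm high, 40 g; point on its axis half-way up, 96 mm above the jar's underside when closed; z up. Turned anticlockwise from above against the jar it comes free after 28 to 48 degrees (varies), turns on freely to a stop at 80 degrees or later, and is clear of the mouth once raised 12 mm. Until free, lifting it lifts the jar.
- holder_floor (a point): Fixed wooden block, 96 x 96 mm, 40 mm high, with an 8 mm high screw-down ear on either side along x. Point: centre of the floor of its square pocket, 8 mm above the counter; x, y square to the walls, z up. Pocket 68 x 68 mm, mouth flared: 3 mm of room on each side of the jar, in any quarter turn; the jar can twist 7 degrees in it. Jar fully down: its centre point is 50 mm above this.
- mug: Bystander: white mug, 80 mm across, 90 mm high, beyond the work; origin at the centre of its underside.
- shaker: Bystander: small steel shaker, 44 mm across, 90 mm high; origin at the centre of its underside.
- lunchbox: Bystander: grey lunch box with white lid, 136 x 176 x 65 mm; origin at the centre of its underside.
Things that resemble listed ones, but are neither listed nor needed, are in the scene too. There is more than one size of the part that bears holder_floor; the job needs the larger.

How it is judged (in metres and radians):
On the way, in this order (a step that is already met when the one before it is completed fails the run):
1. the closed jar stands fully down in the pocket of the block (horizontal distance between jar_center and holder_floor below 0.01 m and z of jar_center in the frame of holder_floor below 0.056 m and angle between jar_center's own z axis and vertical below 0.12 rad and z of cap_center in the frame of jar_center below 0.051 m), for 0.2 s.
2. the cap comes off its threads with the jar braced in the block (horizontal distance between jar_center and holder_floor below 0.01 m and z of jar_center in the frame of holder_floor below 0.056 m and angle between jar_center's own z axis and vertical below 0.12 rad and z of cap_center in the frame of jar_center above 0.056 m), for 0.1 s.
At the end, for the whole second after the job is handed in: Jar down in the pocket (within 10 mm of its axis, 6 mm of its floor, 7 degrees of upright). Cap gripped by the fingers, at rest, level within 15 degrees, not touching the jar, its axis within 20 mm of the jar's, its lower edge 5 to 60 mm above the mouth (horizontal distance between jar_center and holder_floor below 0.01 m and z of jar_center in the frame of holder_floor below 0.056 m and angle between jar_center's own z axis and vertical below 0.12 rad and z of cap_center in the frame of jar_center between 0.063 and 0.118 m and horizontal distance between cap_center and jar_center below 0.02 m and angle between cap_center's own z axis and vertical below 0.26 rad and contact force between the fingers and cap above 1 N and contact force between cap and jar below 0.05 N and linear speed of each of cap, jar below 0.03 m/s); the arm keeps its last pose, push and grip.
It fails at once if the cap is off its threads while the jar is not down in the block (z of cap_center in the frame of jar_center above 0.056 m and not (horizontal distance between jar_center and holder_floor below 0.01 m and z of jar_center in the frame of holder_floor below 0.056 m and angle between jar_center's own z axis and vertical below 0.12 rad)).
It fails at once if the jar is tipped over (angle between jar_center's own z axis and vertical above 0.8 rad).
It fails at once if the mug is disturbed (moved over 30 mm) (distance of mug from where it was at the start of the episode above 0.03 m).
It fails at once if the shaker is disturbed (moved over 30 mm) (distance of shaker from where it was at the start of the episode above 0.03 m).
It fails at once if the lunchbox is disturbed (moved over 30 mm) (distance of lunchbox from where it was at the start of the episode above 0.03 m).
It also fails if it takes over 45 s, if anything falls off the work surface, if the arm or the gripper's body presses on something with over 40 N, if the wrist force passes 120 N, or if a joint passes its speed limit or range.

ROBOT

A 6-joint arm with a two-finger parallel gripper is mounted at the origin on the work surface. World frame = base frame: x ahead of the robot, y to its left, z up, the work surface at z = 0. Lengths are in mm, angles in rad, forces in N, time in s.
With the tool pointing down it reaches from about 300 to 875 mm from the base axis. Payload 6.4 kg.
Tool frame: the origin (TCP) lies midway between the tips of the shut fingers; the grasp point (between the pads) lies 19 mm behind it; z points along the fingers, y is the direction in which the jaws open and shut (so a half turn about z gives the same grasp; the last joint's range is limited). The gripper opens to 88 mm and grips with 3 to 60 N. Pads are 18 mm wide; open, the fingers measure 123 mm over their backs; the gripper's body (75 mm by 187 mm) begins 45 mm behind the grasp point.
Start: joints at [-1.314, 0.181, 1.607, -0, 1.354, -0.206], TCP at [256.729, -514.52, 238.714] pointing down, gripper open.
Joint ranges: [-2.99, 2.99], [-0.89, 2.07], [0.3, 2.58], [-1.14, 4.28], [0, 2.63], [-3.12, 3.12]. Speed limits (rad/s): [2.57, 2.57, 3.01, 3.14, 3.14, 3.14].

INTERFACE

Orientations are given as a unit quaternion [x, y, z, w].
In Python, from station import ctrl gives the robot as it stands. The module is installed in compiled form; this text tells all that it offers.
- The arm moves only by the shell command python3 -m crank 'ROWS'. ROWS is JSON, a list of rows, each a list of 7 numbers: the shift along the world's x, y, z in units of 500 mm (1.0 is 500 mm), then the turn, a rotation vector about the world's x, y, z in units of 45 degrees (1.0 is 45 degrees), then the opening, from 0 (shut) to 1 (fully open). A call has 1 to 8 rows; each row is the pose to reach, as a shift and turn from the pose commanded when the call began; what a row does not reach only later rows make up. A row lasts 1/12 s, in which the tool goes at most 41.7 mm and 7.16 degrees, less where a joint would pass 70% of its speed; a pose out of reach is approached as far as the arm can. A call with a number of a shift or a turn outside -1 to 1 is refused whole. A call with a gripper value outside its range is refused whole. The fingers move at their own pace and stop on an object; the grip force is fixed at half the most. Time passes only in rows, so rows that repeat a pose let the fingers close. It gives the time, the measured TCP pose, the force and the opening at its end, in the units of the state.
- ctrl.read_state(): the state, without advancing time (a new reading comes with each control period).
- ctrl.capture(name): name is "scene" or "side" or "wrist"; returns the picture (400x640x3 uint8, red, green, blue); there is no depth.
- ctrl.calibration(name): a dict with "vfov" (degrees; the focal length in pixels is half the picture's height over the tangent of half this angle, whatever the lens; pixels are square), "cx", "cy" (the principal point, pixels), "k1" (the pictures are not rectified: a ray, as slopes to the right and down, at radius r is drawn at 1 + k1 r^2 times it, then the intrinsics apply), "rvec" (rotation vector, rad) and "tvec" (3), from world to camera coordinates, as OpenCV has them. Camera axes: x right, y down, z forward; pixel columns grow to the right and rows downward; lengths in mm; the calibration is good to about 2 mm. A picture is of the moment at which its call begins: read the wrist's pose just before it. calibration takes no time and is no camera call; for the wrist camera it gives the pose at the moment of the call.
- ctrl.sign_off(): hands the job in, once; it reports no verdict.
The state is a dict: "time_s": time; "q": joint angles; "dq": joint speeds; "tau": joint torques, N m; "tool_pos": TCP position; "eef_rot": TCP orientation; "contact_force": force on the tool from outside, world axes, zero at the start; "wrist_torque": the same for the moment, N m; "gripper_width": finger opening in mm.
Only numpy, scipy, OpenCV 4.12 (cv2) and the standard library are available. Lean on these libraries where they do the work, as an engineer would, in place of code of your own. Each camera call takes 0.05 s, during which the arm holds its last target.

## Working session

There is one attempt and no reset: what is moved stays moved. The work goes in short steps, Python scripts to look and compute and a shell command to move; the robot and the scene stay as the last step left them, time stands still between calls to the robot, and variables do not carry over. Pictures are saved under pics/ and viewed, and the job is handed in when it is done.

```bash
mkdir -p pics; cat > h.py <<'E'
import numpy as np, cv2
from station import ctrl
def snap(n,tag):
    im=ctrl.capture(n); cv2.imwrite(f'pics/{tag}.png',im[:,:,::-1]); return im
def cal(n):
    c=ctrl.calibration(n); f=200/np.tan(np.radians(c['vfov'])/2)
    K=np.array([[f,0,c['cx']],[0,f,c['cy']],[0,0,1.]]); d=np.array([c['k1'],0,0,0,0.])
    return K,d,np.array(c['rvec'],float),np.array(c['tvec'],float)
def ray(n,uv,C=None):
    K,d,r,t=C or cal(n); R=cv2.Rodrigues(r)[0]
    p=cv2.undistortPoints(np.array([[uv]],float),K,d)[0,0]
    return -R.T@t, R.T@np.array([p[0],p[1],1])
def atz(n,uv,z,C=None):
    o,v=ray(n,uv,C); return o+v*(z-o[2])/v[2]
def proj(n,P,C=None):
    K,d,r,t=C or cal(n); return cv2.projectPoints(np.array(P,float).reshape(-1,3),r,t,K,d)[0][:,0]
E
python3 - <<'E'
from h import *
s=ctrl.read_state(); print(s)
for n in("scene","side","wrist"):
    snap(n,n+'0'); print(n,ctrl.calibration(n))
E
```

```text
{'time_s': 0.0, 'q': array([-1.31427734e+00,  1.81520494e-01,  1.60800477e+00, -7.59623633e-07,
        1.35379626e+00, -2.06305972e-01]), 'dq': array([-0.00227424, -0.00051531,  0.00198612,  0.00122199,  0.00053774,
        0.00073471]), 'tau': array([ 4.70307004e-04, -4.33858395e+01, -3.41845322e+01,  7.03049311e-02,
        3.82515101e-02, -1.02656227e-04]), 'tool_pos': array([ 256.59818922, -513.9715168 ,  237.82325915]), 'eef_rot': array([ 9.73343028e-01,  2.29352574e-01, -2.20713510e-05, -8.64152057e-04]), 'contact_force': array([-0.22463978, -0.1135033 , -0.0156682 ]), 'wrist_torque': array([ 0.04208161,  0.01321028, -0.02715641]), 'gripper_width': 87.93506047913415}
scene {'vfov': 51.623968541221615, 'cx': 320.1111032132257, 'cy': 192.00099726066748, 'k1': -0.005559173493918443, 'rvec': array([ 1.54817062,  2.09877865, -0.75808636]), 'tvec': array([ 197.55547611, -405.50436195, 1615.92112348])}
side {'vfov': 51.820901887718236, 'cx': 318.4981294209247, 'cy': 191.75202634459947, 'k1': -0.0028883489351618527, 'rvec': array([ 0.59635858, -2.44756171,  1.40786491]), 'tvec': array([ 556.73930712,  205.40762037, 1108.22067665])}
wrist {'vfov': 63.45653837713755, 'cx': 321.88185199800455, 'cy': 200.2432669054499, 'k1': -0.030123919129288593, 'rvec': array([-2.46560368,  1.52473867,  0.21217785]), 'tvec': array([-574.69199668,  -36.98593423,  389.16454037])}
```

View pics/scene0.png

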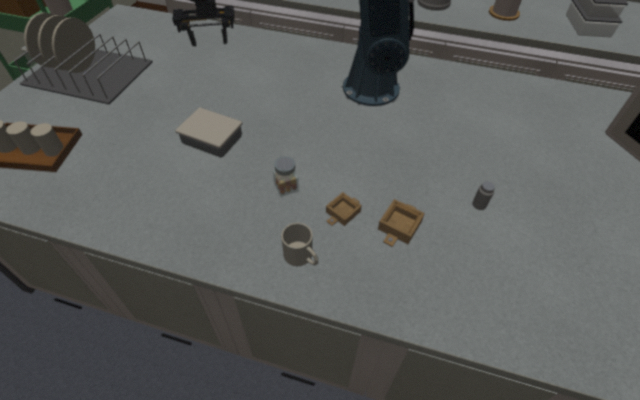

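View pics/side0.png

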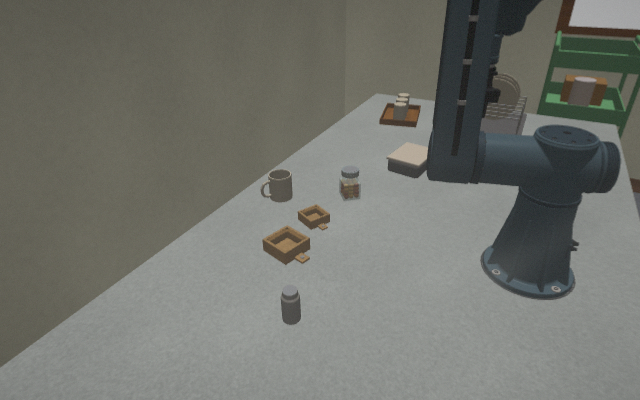

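View pics/wrist0.png

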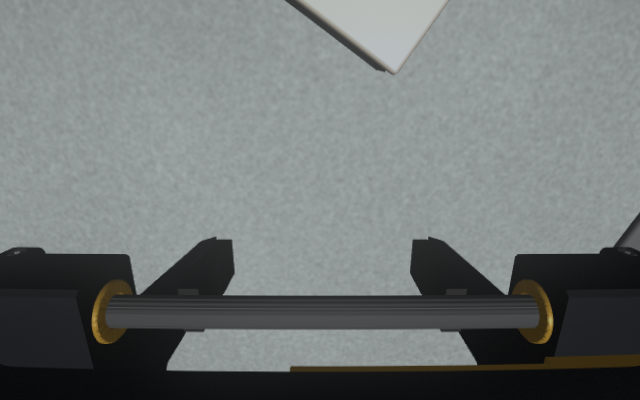

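The larger block is at scene (401,221) and side (286,244). The jar is at scene (286,172) and side (350,183). I'll enlarge both for measuring.

```bash
python3 - <<'E'
from h import *
a=cv2.imread('pics/scene0.png');b=cv2.imread('pics/side0.png')
def cr(im,x,y,w,h,k):return cv2.resize(im[y:y+h,x:x+w],None,fx=k,fy=k,interpolation=cv2.INTER_CUBIC)
cv2.imwrite('pics/c1.png',np.hstack([cr(a,265,150,45,50,8),cr(a,375,195,55,50,8)]))
cv2.imwrite('pics/c2.png',np.hstack([cr(b,330,160,40,50,8),cr(b,258,220,58,50,8)]))
print('cap scene',atz('scene',(285.5,162),106),'cap side',atz('side',(350,171),106))
print('hold scene',atz('scene',(402,217),40),'side',atz('side',(286,240),40))
print('mug',atz('scene',(297,235),90),atz('side',(280,177),90),'shaker',atz('scene',(487,186),90),'box',atz('scene',(210,124),65),'small',atz('scene',(344,206),30))
E
```

```text
cap scene [ 576.67548789 -138.40794184  106.        ] cap side [ 574.64949065 -125.78829765  106.        ]
hold scene [620.3790824  220.95211087  40.        ] side [613.17951618 227.6199978   40.        ]
mug [798.21584613 -27.66050355  90.        ] [781.19958287  -9.79582238  90.        ] shaker [477.98919098 432.17236735  90.        ] box [ 449.87122335 -451.48170486   65.        ] small [623.49238933  54.11474113  30.        ]
```

View pics/c1.png

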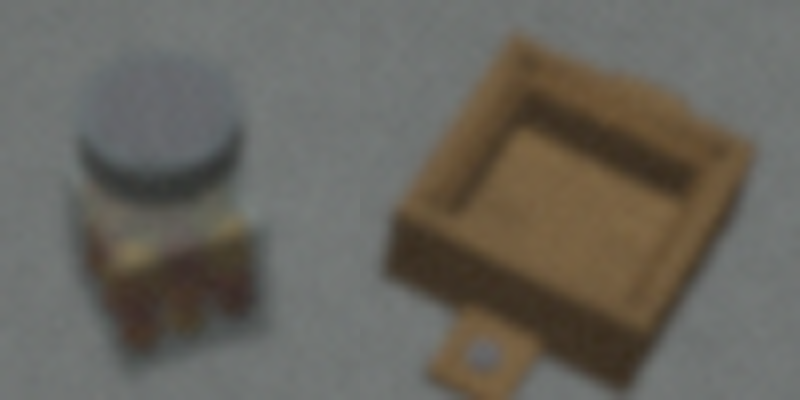

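View pics/c2.png

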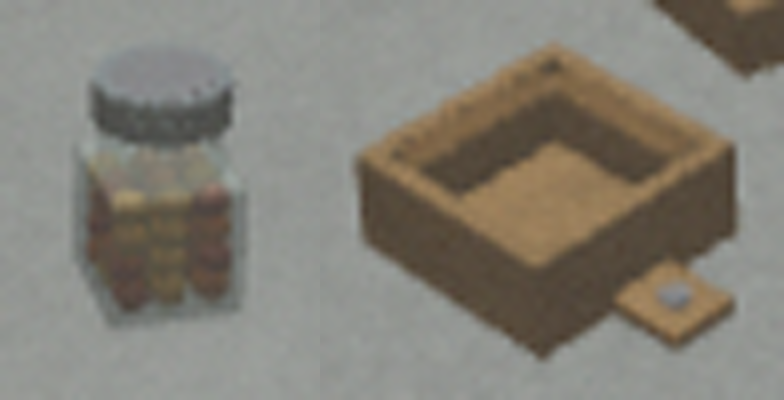

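```bash
python3 - <<'E'
from h import *
def c(pts,off,o): return [((x-off+.5)/8-.5+o[0],(y+.5)/8-.5+o[1]) for x,y in pts]
H={'scene':c([(518,35),(755,150),(640,328),(395,210)],360,(375,195)),'side':c([(555,43),(736,146),(542,268),(360,160)],320,(258,220))}
for n in H:
    P=np.array([atz(n,p,40) for p in H[n]]); print(n,P.mean(0),np.linalg.norm(P-np.roll(P,-1,0),axis=1)); e=P-np.roll(P,-1,0); print(np.degrees(np.arctan2(e[:,1],e[:,0]))%90)
for n,p in (('scene',c([(160,110)],0,(265,150))),('side',c([(163,75)],0,(330,160)))): print(n,atz(n,p[0],106))
# jar bottom edge: scene front bottom corners, side
for n,ps in (('scene',c([(130,370),(262,325)],0,(265,150))),('side',c([(112,322),(240,310),(78,270)],0,(330,160)))):
    P=np.array([atz(n,p,3) for p in ps]); print(n,P); e=P[1:]-P[:1]; print(np.degrees(np.arctan2(e[:,1],e[:,0]))%90,np.linalg.norm(e,axis=1))
E
```

```text
scene [620.03290447 219.90013259  40.        ] [93.57425828 92.09963837 92.4472399  94.95259974]
[73.34228028 72.84481501 75.11243519 73.56644874]
side [616.62589901 221.35970362  40.        ] [95.64865138 93.73461041 93.26442965 96.50094438]
[74.12432899 74.41325888 75.79804566 75.84444885]
scene [ 582.49707845 -139.17456318  106.        ]
side [ 581.14196887 -139.76236591  106.        ]
scene [[ 621.89163029 -142.37311267    3.        ]
 [ 585.59290293 -102.0792031     3.        ]]
[42.01407575] [54.23280148]
side [[ 585.46565565 -101.08929394    3.        ]
 [ 539.9187769  -134.96458392    3.        ]
 [ 617.85389476 -135.00613709    3.        ]]
[36.63986328 43.67933128] [56.76313447 46.89723107]
```

```bash
python3 - <<'E'
from h import *
from scipy.spatial.transform import Rotation as Ro
s=ctrl.read_state();R=Ro.from_quat(s['eef_rot']).as_matrix()
o,v=ray('wrist',(321.9,200.2)); print(R.T@(o-s['tool_pos']),R.T@v)
print(proj('wrist',s['tool_pos']))
E
python3 -m crank '[[0.08,0.08,0,0,0,0,1],[0.16,0.16,0,0,0,0,1],[0.22,0.24,0,0,0,0,1],[0.28,0.32,0,0,0,0,1],[0.34,0.40,0,0,0,0,1],[0.40,0.48,0,0,0,0,1],[0.46,0.55,0,0,0,0,1],[0.52,0.60,0,0,0,0,1]]'
```

```text
[ 7.07612414e+01 -1.11847645e-01 -1.46385939e+02] [-0.2730219   0.00128787  0.96200697]
[[321.71075777 256.91726367]]
time_s: 0.82
tool_pos: [473.6, -259.4, 238.6]
eef_rot: [0.973, 0.229, -0.0, -0.0]
contact_force: [0.6, -0.5, 0.7]
gripper_width: 88.0
```

```bash
python3 -m crank '[[0.08,0.08,0,0,0,0,1],[0.16,0.16,0,0,0,0,1],[0.2,0.22,0,0,0,0,1],[0.2,0.22,0,0,0,0,1],[0.2,0.22,0,0,0,0,1]]'; python3 - <<'E'
from h import *
s=ctrl.read_state();print(s['tool_pos'],s['eef_rot'])
import pickle; pickle.dump(cal('wrist'),open('w1.pkl','wb')); snap('wrist','w1')
E
```

```text
time_s: 1.23
tool_pos: [575.1, -147.3, 238.3]
eef_rot: [0.973, 0.232, 0.0, -0.001]
contact_force: [-1.1, -0.0, 0.7]
gripper_width: 88.0
[ 575.14557432 -147.31962638  238.2578357 ] [ 9.72767773e-01  2.31780564e-01  3.55013406e-04 -7.10195444e-04]
```

View pics/w1.png

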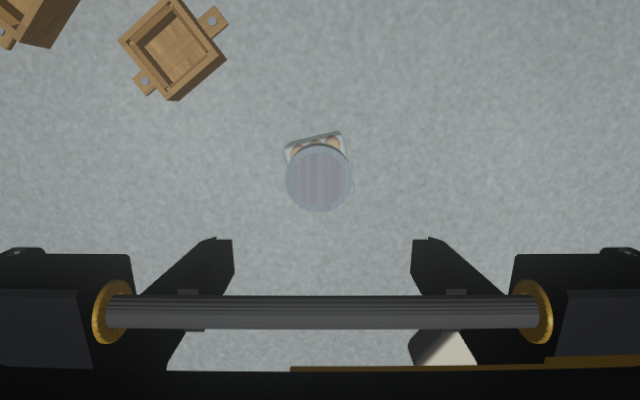

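```bash
python3 - <<'E'
from h import *
a=cv2.imread('pics/w1.png')
cv2.imwrite('pics/c3.png',cv2.resize(a[120:220,265:375],None,fx=6,fy=6,interpolation=cv2.INTER_CUBIC))
E
```

```text
(no output)
```

View pics/c3.png

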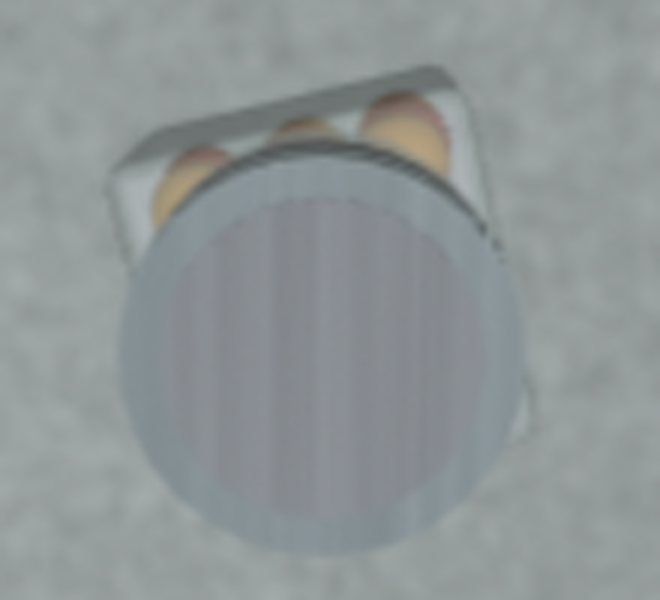

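```bash
python3 - <<'E'
from h import *
import pickle
C=pickle.load(open('w1.pkl','rb'))
f=lambda p:((p[0]+.5)/6-.5+265,(p[1]+.5)/6-.5+120)
print(atz('wrist',f((322.5,353)),106,C))
l=atz('wrist',f((120,353)),106,C);r=atz('wrist',f((525,353)),106,C);print(np.linalg.norm(l-r))
for a,b,z in(((118,178),(455,90),64),((150,137),(430,68),2)):
    P=atz('wrist',f(a),z,C);Q=atz('wrist',f(b),z,C);d=Q-P;print(P,Q,np.linalg.norm(d),np.degrees(np.arctan2(d[1],d[0]))%90)
E
```

```text
[ 584.21586087 -139.33261563  106.        ]
59.34225195775786
[587.16310213 -99.69227744  64.        ] [ 624.80695027 -142.56705829   64.        ] 57.05529017322727 41.2829746175961
[587.34435115 -98.83147738   2.        ] [ 623.74677765 -141.5288967     2.        ] 56.10887872210915 40.44982727729282
```

```bash
python3 -m crank '[[0.01,0.08,0,0,0,0,1],[0.02,0.16,0,0,0,0,1],[0.03,0.24,0,0,0,0,1],[0.04,0.32,0,0,0,0,1],[0.05,0.4,0,0,0,0,1],[0.06,0.48,0,0,0,0,1],[0.07,0.56,0,0,0,0,1],[0.08,0.64,0,0,0,0,1]]'; python3 -m crank '[[0,0.06,0,0,0,0,1],[0,0.06,0,0,0,0,1],[0,0.06,0,0,0,0,1],[0,0.06,0,0,0,0,1]]';  python3 - <<'E'
from h import *
s=ctrl.read_state();print(s['tool_pos'],s['eef_rot'])
import pickle; pickle.dump(cal('wrist'),open('w2.pkl','wb')); a=snap('wrist','w2')
E
```

```text
time_s: 1.95
tool_pos: [612.9, 168.5, 238.7]
eef_rot: [0.974, 0.228, -0.0, 0.0]
contact_force: [0.0, -0.2, 0.5]
gripper_width: 87.5
time_s: 2.28
tool_pos: [613.0, 196.8, 238.4]
eef_rot: [0.973, 0.229, -0.0, 0.0]
contact_force: [0.0, 0.1, 0.3]
gripper_width: 88.0
[612.97849991 196.78143928 238.37971818] [ 9.73445386e-01  2.28918645e-01 -4.30466409e-04  3.85496172e-04]
```

View pics/w2.png

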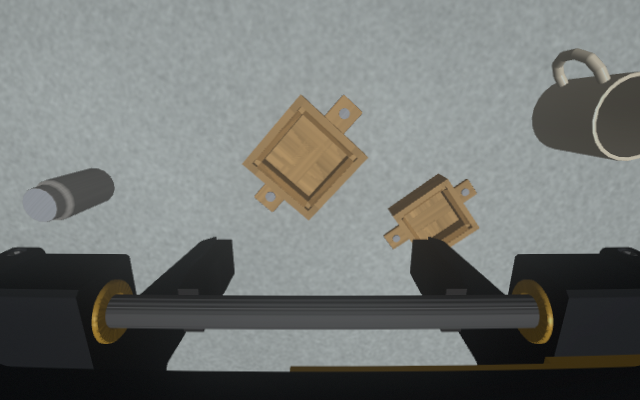

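```bash
python3 - <<'E'
from h import *
a=cv2.imread('pics/w2.png')
cv2.imwrite('pics/c4.png',cv2.resize(a[85:225,235:375],None,fx=5,fy=5,interpolation=cv2.INTER_CUBIC)[:600])
cv2.imwrite('pics/c4.png',cv2.resize(a[90:225,235:375],None,fx=4.4,fy=4.4,interpolation=cv2.INTER_CUBIC))
E
```

```text
(no output)
```

View pics/c4.png

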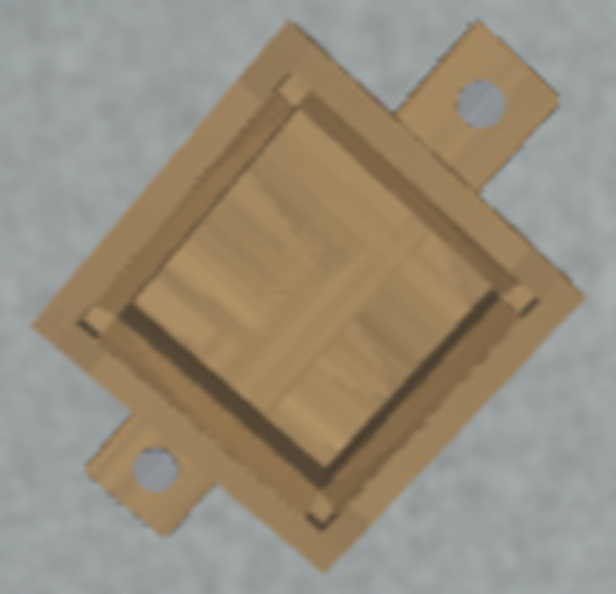

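```bash
python3 - <<'E'
from h import *
import pickle
C=pickle.load(open('w2.pkl','rb'))
f=lambda p:((p[0]+.5)/4.4-.5+235,(p[1]+.5)/4.4-.5+90)
for pts,z in (([(290,18),(585,297),(325,573),(32,325)],40),([(298,110),(495,292),(322,482),(130,303)],8)):
    P=np.array([atz('wrist',f(p),z,C) for p in pts]);e=np.roll(P,-1,0)-P
    print(P.mean(0),np.linalg.norm(e,axis=1),np.degrees(np.arctan2(e[:,1],e[:,0]))%90)
    print((P[0]+P[2])/2,(P[1]+P[3])/2)
E
```

```text
[620.41571988 220.65336931  40.        ] [95.68854876 95.47427331 95.5906729  96.10976064] [73.97424941 74.42735202 74.35466473 74.4839628 ]
[620.57512165 220.63359042  40.        ] [620.25631811 220.6731482   40.        ]
[618.11522891 220.326299     8.        ] [69.56647734 69.97061922 70.63971053 67.31254657] [74.21473779 74.86154449 72.06155947 74.01599876]
[617.40714949 220.26060269   8.        ] [618.82330834 220.39199532   8.        ]
```

```bash
python3 -m crank '[[-0.01,-0.08,0,0,0,0,1],[-0.02,-0.16,0,0,0,0,1],[-0.03,-0.24,0,0,0,0,1],[-0.035,-0.32,0,0,0,0,1],[-0.04,-0.4,0,0,0,0,1],[-0.045,-0.48,0,0,0,0,1],[-0.05,-0.56,0,0,0,0,1],[-0.055,-0.62,0,0,0,0,1]]'; python3 -m crank '[[-0.002,-0.045,0,0,0,0,1],[-0.002,-0.045,0,0,0,0,1],[-0.002,-0.045,0,0,0,0,1],[-0.002,-0.045,0,0,0,0,1]]';  python3 - <<'E'
from h import *
s=ctrl.read_state();print(s['tool_pos'],s['eef_rot'])
print(np.array([584,-139.3,80])-s['tool_pos'],(np.array([584,-139.3,79])-s['tool_pos'])/500)
E
```

```text
time_s: 3.0
tool_pos: [584.3, -116.8, 239.0]
eef_rot: [0.974, 0.227, 0.0, 0.001]
contact_force: [-0.3, 0.3, -0.2]
gripper_width: 88.2
time_s: 3.33
tool_pos: [584.0, -134.7, 238.7]
eef_rot: [0.974, 0.228, -0.0, -0.0]
contact_force: [-0.2, -0.3, -0.9]
gripper_width: 87.9
[ 583.99187767 -134.70744016  238.68942518] [ 9.73567806e-01  2.28398063e-01 -6.34731881e-05 -2.18583361e-04]
[ 8.12233010e-03 -4.59255984e+00 -1.58689425e+02] [ 1.62446602e-05 -9.18511968e-03 -3.19378850e-01]
```

```bash
python3 -m crank '[[0,-0.009,-0.06,0,0,0,1],[0,-0.009,-0.12,0,0,0,1],[0,-0.009,-0.18,0,0,0,1],[0,-0.009,-0.23,0,0,0,1],[0,-0.009,-0.27,0,0,0,1],[0,-0.009,-0.3,0,0,0,1],[0,-0.009,-0.317,0,0,0,1],[0,-0.009,-0.317,0,0,0,1]]';  python3 - <<'E'
from h import *
s=ctrl.read_state();print(s['tool_pos'],s['eef_rot'],s['contact_force'])
snap('wrist','w3')
E
```

```text
time_s: 4.0
tool_pos: [583.2, -136.9, 78.1]
eef_rot: [0.973, 0.23, -0.002, -0.001]
contact_force: [-0.7, 0.1, 0.3]
gripper_width: 88.0
[ 583.19987394 -136.90321315   78.14694344] [ 0.97319478  0.2299739  -0.00153057 -0.00125944] [-0.68105799  0.13541876  0.33196417]
```

View pics/w3.png

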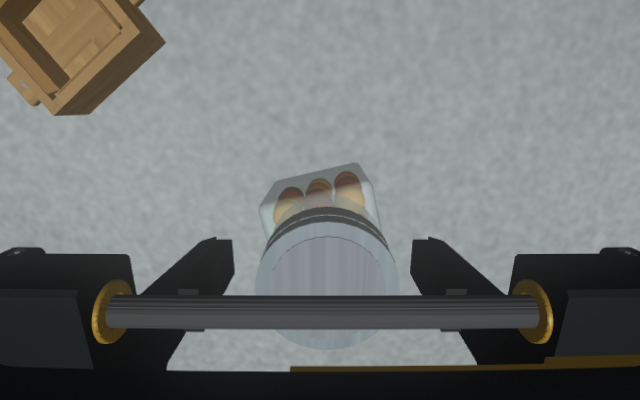

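```bash
python3 -m crank '[[0.001,-0.004,0.002,0,0,0,1],[0.001,-0.004,0.002,0,0,0,0.7],[0.001,-0.004,0.002,0,0,0,0.4],[0.001,-0.004,0.002,0,0,0,0],[0.001,-0.004,0.002,0,0,0,0],[0.001,-0.004,0.002,0,0,0,0],[0.001,-0.004,0.002,0,0,0,0],[0.001,-0.004,0.002,0,0,0,0]]'; python3 -m crank '[[0,0,0,0,0,0,0],[0,0,0,0,0,0,0],[0,0,0,0,0,0,0],[0,0,0,0,0,0,0]]';python3 - <<'E'
from h import *
s=ctrl.read_state();print(s['tool_pos'],s['eef_rot'],s['contact_force'])
import pickle; pickle.dump(cal('wrist'),open('w4.pkl','wb'));snap('wrist','w4')
E
```

```text
time_s: 4.72
tool_pos: [585.1, -140.2, 81.6]
eef_rot: [0.973, 0.229, 0.0, -0.0]
contact_force: [-0.8, 3.0, 4.3]
gripper_width: 58.6
time_s: 5.05
tool_pos: [585.2, -140.3, 81.6]
eef_rot: [0.973, 0.229, 0.0, -0.0]
contact_force: [-2.4, 3.2, 5.1]
gripper_width: 58.7
[ 585.15420241 -140.28045852   81.59909312] [ 9.73340350e-01  2.29365490e-01  9.82297830e-05 -1.61994065e-04] [-2.38595299  3.19084256  5.14144537]
```

View pics/w4.png

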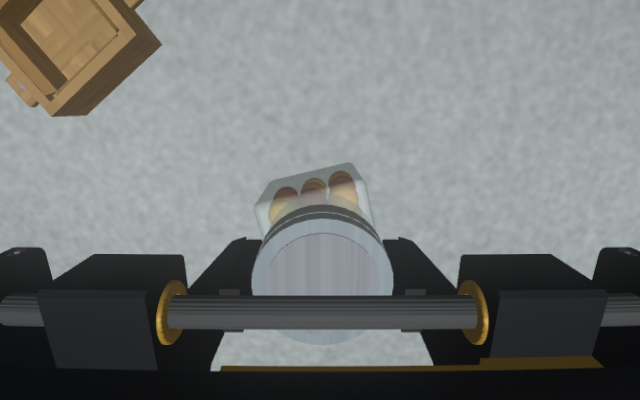

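```bash
python3 -m crank '[[0,0,0.02,0,0,0,0],[0,0,0.06,0,0,0,0],[0,0,0.1,0,0,0,0],[0,0,0.14,0,0,0,0],[0,0,0.17,0,0,0,0],[0,0,0.19,0,0,0,0],[0,0,0.2,0,0,0,0],[0,0,0.2,0,0,0,0]]'; python3 - <<'E'
from h import *
s=ctrl.read_state();print(s['tool_pos'],s['eef_rot'],s['contact_force'],s['gripper_width'])
import pickle; pickle.dump(cal('wrist'),open('w5.pkl','wb'));a=snap('wrist','w5'); snap('side','s5')
cv2.imwrite('pics/c5.png',cv2.resize(a[150:350,230:420,::-1],None,fx=3,fy=3,interpolation=cv2.INTER_CUBIC))
E
```

```text
time_s: 5.77
tool_pos: [585.4, -140.9, 182.0]
eef_rot: [0.973, 0.229, 0.0, 0.001]
contact_force: [0.8, 0.1, -5.6]
gripper_width: 58.7
[ 585.36278432 -140.89236953  181.99719839] [9.73357397e-01 2.29292166e-01 4.63756944e-04 5.15131595e-04] [ 0.75852184  0.09204041 -5.64160599] 58.69341802024376
```

View pics/c5.png

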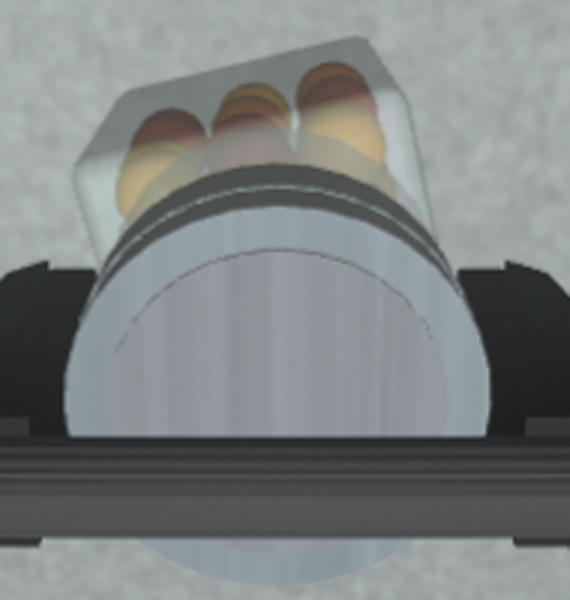

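View pics/s5.png

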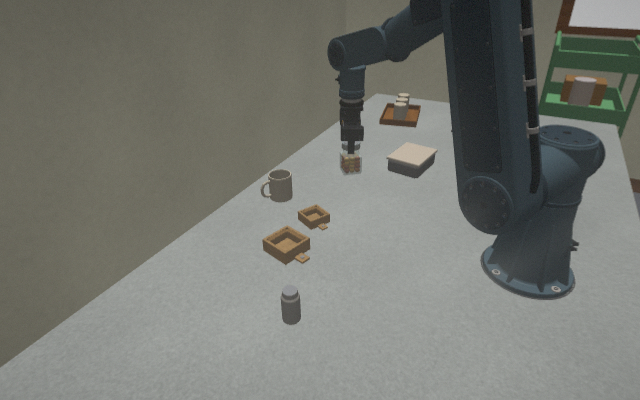

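```bash
python3 - <<'E'
from h import *
import pickle
C=pickle.load(open('w5.pkl','rb'))
f=lambda p:((p[0]+.5)/3-.5+230,(p[1]+.5)/3-.5+150)
print(atz('wrist',f((277.5,395)),206.4,C))
b=[atz('wrist',f(p),100.4,C) for p in((128,92),(365,38))];t=[atz('wrist',f(p),164.4,C) for p in((78,168),(408,97))]
for P,Q in(b,t):
    d=Q-P;print(P,Q,np.linalg.norm(d),np.degrees(np.arctan2(d[1],d[0]))%90)
# predicted corner model: centre (585,-140.3) angle th
for th in (38,40.8,44):
  for z in(102,164):
    c=[]
    for k in range(4):
        a=np.radians(th+45+90*k); c.append([585.4+41*np.cos(a),-140.7+41*np.sin(a),z])
    print(th,z,((proj('wrist',c,C)-[229.5,149.5])*3-.5).round())
E
```

```text
[ 585.82270343 -140.83047423  206.4       ]
[588.32979127 -99.83381592 100.4       ] [ 625.25759035 -144.66095261  100.4       ] 58.07869255584062 39.481090630678466
[ 588.73823797 -100.13250642  164.4       ] [ 626.01312057 -146.15863106  164.4       ] 59.226860649234965 39.002752937369735
38 102 [[131.  86.]
 [186. 305.]
 [411. 263.]
 [371.  38.]]
38 164 [[ 81. 159.]
 [158. 442.]
 [455. 388.]
 [406.  95.]]
40.8 102 [[127.  93.]
 [193. 309.]
 [416. 257.]
 [364.  33.]]
40.8 164 [[ 76. 168.]
 [167. 446.]
 [461. 380.]
 [396.  89.]]
44 102 [[123. 101.]
 [201. 313.]
 [420. 249.]
 [356.  29.]]
44 164 [[ 70. 179.]
 [177. 451.]
 [468. 370.]
 [385.  83.]]
```

```bash
python3 -m crank '[[0.01,0.06,0,0,0,0.08,0],[0.02,0.13,0,0,0,0.2,0],[0.03,0.21,0,0,0,0.32,0],[0.04,0.29,0,0,0,0.44,0],[0.05,0.37,0,0,0,0.56,0],[0.06,0.45,0,0,0,0.66,0],[0.065,0.53,0,0,0,0.74,0],[0.069,0.6,0,0,0,0.767,0]]'; python3 -m crank '[[0,0.06,0,0,0,0,0],[0,0.1,0,0,0,0,0],[0,0.123,0,0,0,0,0],[0,0.123,0,0,0,0,0],[0,0.123,0,0,0,0,0],[0,0.123,0,0,0,0,0]]';python3 - <<'E'
from h import *
s=ctrl.read_state();print(s['tool_pos'],s['eef_rot'],s['contact_force'],s['gripper_width'])
print(np.degrees(2*np.arctan2(s['eef_rot'][1],s['eef_rot'][0])),(np.array([620,220.6,89.6])-s['tool_pos'])/500)
E
```

```text
time_s: 6.53
tool_pos: [618.5, 162.0, 179.4]
eef_rot: [0.86, 0.509, -0.001, -0.001]
contact_force: [-0.2, -0.4, -4.3]
gripper_width: 58.7
time_s: 7.03
tool_pos: [619.5, 219.4, 180.5]
eef_rot: [0.862, 0.507, -0.001, 0.0]
contact_force: [-0.1, -0.0, -4.7]
gripper_width: 58.8
[619.50847592 219.41094484 180.51286345] [ 8.61759380e-01  5.07316724e-01 -7.02206339e-04  1.34986964e-04] [-0.07687879 -0.04587371 -4.715827  ] 58.83197567965774
60.97054287271603 [ 0.00098305  0.00237811 -0.18182573]
```

```bash
python3 -m crank '[[0.001,0.002,-0.03,0,0,0,0],[0.001,0.002,-0.06,0,0,0,0],[0.001,0.002,-0.085,0,0,0,0],[0.001,0.002,-0.095,0,0,0,0],[0.001,0.002,-0.1,0,0,0,0],[0.001,0.002,-0.1,0,0,0,0]]';python3 - <<'E'
from h import *
s=ctrl.read_state();print(s['tool_pos'],s['contact_force'])
import pickle; pickle.dump(cal('wrist'),open('w6.pkl','wb'));a=snap('wrist','w6');b=snap('scene','sc6');c=snap('side','si6')
r=lambda im,x,y:cv2.resize(im[y:y+70,x:x+60,::-1],None,fx=6.6,fy=6.6,interpolation=cv2.INTER_CUBIC)
cv2.imwrite('pics/c6.png',np.hstack([r(b,372,180),r(c,257,200)]))
E
```

```text
time_s: 7.53
tool_pos: [619.9, 221.2, 130.7]
eef_rot: [0.862, 0.507, -0.001, -0.0]
contact_force: [-0.3, -0.4, -3.8]
gripper_width: 58.4
[619.94050793 221.19510641 130.66421272] [-0.32025652 -0.37003909 -3.79738453]
```

View pics/w6.png

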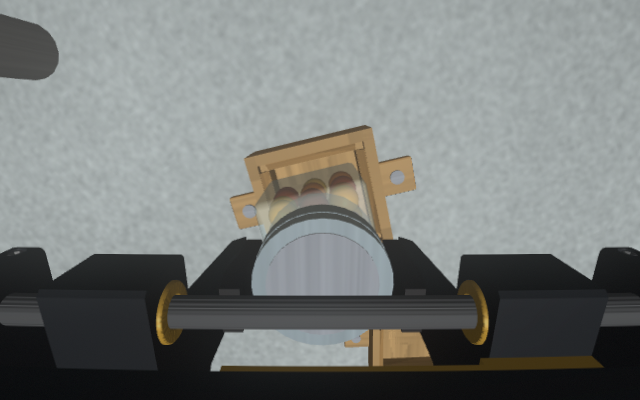

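View pics/c6.png

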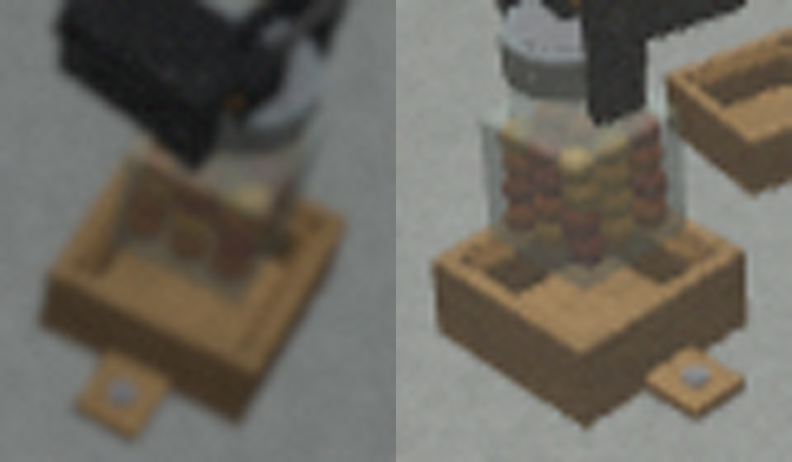

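```bash
python3 - <<'E'
from h import *
import pickle
C=pickle.load(open('w6.pkl','rb'))
def sq(cx,cy,h,th,z):
    return [[cx+h*2**.5*np.cos(np.radians(th+45+90*k)),cy+h*2**.5*np.sin(np.radians(th+45+90*k)),z] for k in range(4)]
print(proj('wrist',sq(620,220.6,48,74.3,40),C).round(1))
a=cv2.imread('pics/w6.png')
cv2.imwrite('pics/c7.png',cv2.resize(a[115:255,220:420],None,fx=4,fy=4,interpolation=cv2.INTER_CUBIC))
print(((proj('wrist',sq(620,220.6,48,74.3,40),C)-[219.5,114.5])*4-.5).round())
print(((proj('wrist',sq(619.9,221.2,31-1.2,74.3,49),C)-[219.5,114.5])*4-.5).round())
E
```

```text
[[243.4 158.4]
 [278.1 272.6]
 [394.3 247.7]
 [371.5 127.7]]
[[ 95. 175.]
 [234. 632.]
 [699. 532.]
 [607.  52.]]
[[207. 255.]
 [292. 550.]
 [596. 484.]
 [532. 179.]]
```

View pics/c7.png

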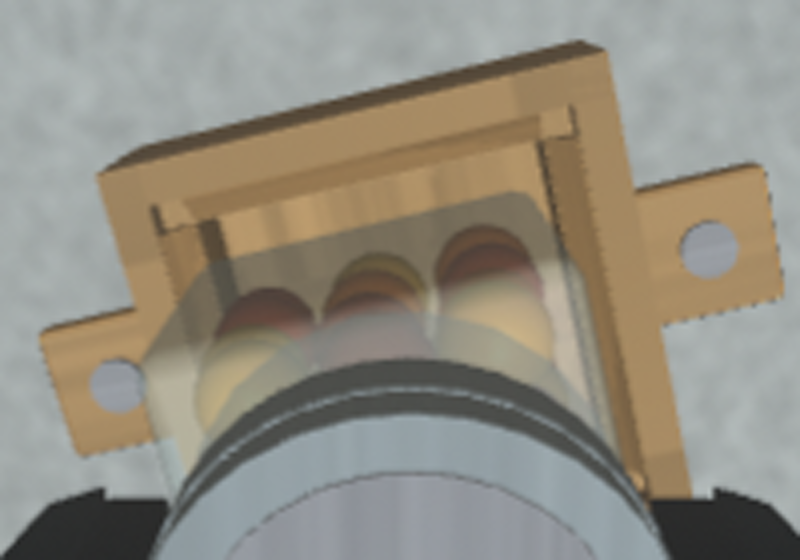

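```bash
python3 -m crank '[[0.001,0.002,-0.01,0,0,0,0],[0.001,0.002,-0.02,0,0,0,0],[0.001,0.002,-0.03,0,0,0,0],[0.001,0.002,-0.03,0,0,0,0]]'; python3 -m crank '[[0,0,-0.01,0,0,0,0],[0,0,-0.02,0,0,0,0],[0,0,-0.03,0,0,0,0],[0,0,-0.03,0,0,0,0]]'
```

```text
time_s: 8.02
tool_pos: [619.6, 222.9, 114.6]
eef_rot: [0.861, 0.508, -0.001, -0.0]
contact_force: [-0.7, -0.2, -5.6]
gripper_width: 58.6
time_s: 8.35
tool_pos: [619.6, 222.7, 99.5]
eef_rot: [0.862, 0.508, -0.001, -0.0]
contact_force: [0.1, 0.3, -4.4]
gripper_width: 58.8
```

```bash
python3 -m crank '[[0,-0.001,-0.006,0,0,0,0],[0,-0.002,-0.012,0,0,0,0],[0,-0.002,-0.017,0,0,0,0],[0,-0.002,-0.02,0,0,0,0],[0,-0.002,-0.021,0,0,0,0],[0,-0.002,-0.021,0,0,0,0]]'; python3 - <<'E'
from h import *
s=ctrl.read_state();print(s['tool_pos'],s['contact_force'],s['wrist_torque'])
b=snap('scene','sc8');c=snap('side','si8')
r=lambda im,x,y:cv2.resize(im[y:y+70,x:x+60,::-1],None,fx=6.6,fy=6.6,interpolation=cv2.INTER_CUBIC)
cv2.imwrite('pics/c8.png',np.hstack([r(b,372,180),r(c,257,200)]))
E
```

```text
time_s: 8.85
tool_pos: [620.5, 221.9, 90.6]
eef_rot: [0.862, 0.508, -0.0, -0.0]
contact_force: [1.0, -0.4, -4.0]
gripper_width: 58.9
[620.50905808 221.92157248  90.57981776] [ 0.9895526  -0.35668742 -4.0299153 ] [-0.02370254 -0.03281605  0.01828722]
```

View pics/c8.png

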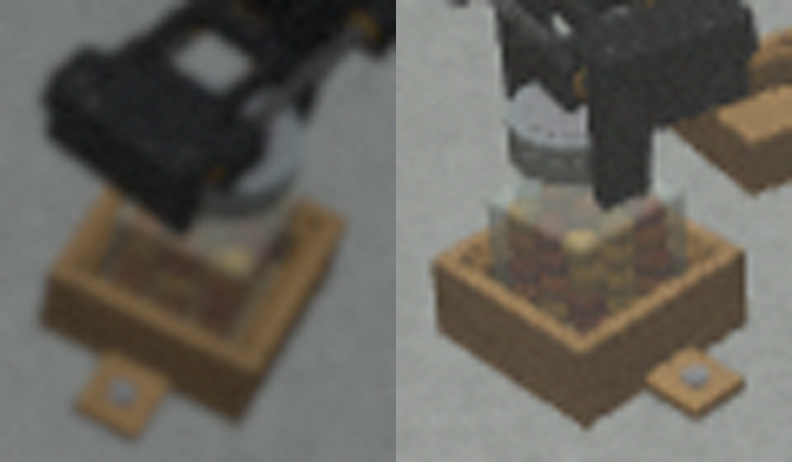

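Nearly down and free of the walls. I'll lower it gently to contact.

```bash
python3 -m crank '[[0,0,-0.002,0,0,0,0],[0,0,-0.004,0,0,0,0],[0,0,-0.005,0,0,0,0],[0,0,-0.005,0,0,0,0]]'
```

```text
time_s: 9.28
tool_pos: [621.0, 222.1, 89.6]
eef_rot: [0.861, 0.508, 0.001, 0.0]
contact_force: [-4.0, -2.0, 3.8]
gripper_width: 58.4
```

```bash
python3 -m crank '[[0,0,0,0,0,0,0],[0,0,0,0,0,0,0],[0,0,0,0,0,0.1,0],[0,0,0,0,0,0.2,0],[0,0,0,0,0,0.3,0],[0,0,0,0,0,0.4,0],[0,0,0,0,0,0.4,0]]'; python3 - <<'E'
from h import *
s=ctrl.read_state();print(s['tool_pos'],s['contact_force'],s['wrist_torque'],np.degrees(2*np.arctan2(s['eef_rot'][1],s['eef_rot'][0])))
E
```

```text
time_s: 9.87
tool_pos: [621.6, 222.0, 89.4]
eef_rot: [0.771, 0.637, 0.001, 0.001]
contact_force: [-0.4, -0.2, 3.8]
gripper_width: 59.1
[621.63489542 221.97976685  89.38681421] [-0.44427687 -0.2446831   3.78639754] [-0.06712352 -0.08860963  0.03292128] 79.18417323715477
```

```bash
python3 - <<'E'
from h import *
a=snap('wrist','w9');c=snap('side','si9')
cv2.imwrite('pics/c9.png',np.hstack([cv2.resize(a[120:320,210:430,::-1],None,fx=2,fy=2),cv2.resize(c[200:270,257:317,::-1],(343,400),interpolation=cv2.INTER_CUBIC)]))
E
```

```text
(no output)
```

View pics/c9.png

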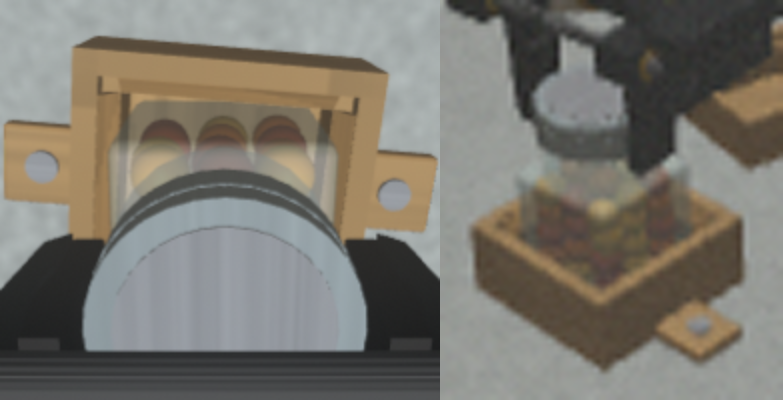

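```bash
python3 -m crank '[[0,0,0,0,0,0.12,0],[0,0,0,0,0,0.24,0],[0,0,0,0,0,0.36,0],[0,0,0,0,0,0.36,0]]'; python3 - <<'E'
from h import *
s=ctrl.read_state();print(s['tool_pos'],s['contact_force'],s['wrist_torque'],np.degrees(2*np.arctan2(s['eef_rot'][1],s['eef_rot'][0])))
E
python3 -m crank '[[0,0,0,0,0,0.12,0],[0,0,0,0,0,0.24,0],[0,0,0,0,0,0.36,0],[0,0,0,0,0,0.36,0]]'; python3 - <<'E'
from h import *
s=ctrl.read_state();print(s['tool_pos'],s['contact_force'],s['wrist_torque'],np.degrees(2*np.arctan2(s['eef_rot'][1],s['eef_rot'][0])))
a=snap('wrist','w10');c=snap('side','si10')
cv2.imwrite('pics/c10.png',np.hstack([cv2.resize(a[120:320,210:430,::-1],None,fx=2,fy=2),cv2.resize(c[200:270,257:317,::-1],(343,400),interpolation=cv2.INTER_CUBIC)]))
E
```

```text
time_s: 10.3
tool_pos: [621.5, 222.3, 89.3]
eef_rot: [0.673, 0.74, 0.001, 0.001]
contact_force: [-0.7, -0.7, 5.0]
gripper_width: 59.0
[621.45434643 222.25811362  89.34429599] [-0.66030551 -0.72357322  4.96021615] [ 0.03436477 -0.15767714  0.00458577] 95.37923592814005
time_s: 10.63
tool_pos: [621.3, 222.2, 89.7]
eef_rot: [0.562, 0.827, 0.001, 0.001]
contact_force: [-2.0, -0.1, 8.0]
gripper_width: 58.7
[621.30327716 222.17702238  89.71757671] [-2.04608528 -0.12113581  8.00791308] [0.0640782  0.2090465  0.09847219] 111.585925662896
```

View pics/c10.png

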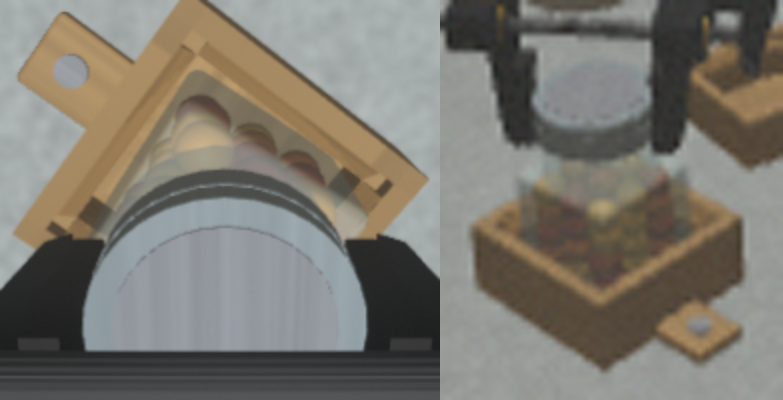

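```bash
python3 -m crank '[[0,0,0,0,0,0.12,0],[0,0,0,0,0,0.24,0],[0,0,0,0,0,0.34,0],[0,0,0,0,0,0.34,0],[0,0,0,0,0,0.34,0]]'; python3 - <<'E'
from h import *
s=ctrl.read_state();print(s['tool_pos'],s['contact_force'],s['wrist_torque'],np.degrees(2*np.arctan2(s['eef_rot'][1],s['eef_rot'][0])))
E
python3 -m crank '[[0,0,0.002,0,0,0,0],[0,0,0.004,0,0,0,0],[0,0,0.006,0,0,0,0],[0,0,0.006,0,0,0,0]]'; python3 - <<'E'
from h import *
s=ctrl.read_state();print(s['tool_pos'],s['contact_force'],s['wrist_torque'],np.degrees(2*np.arctan2(s['eef_rot'][1],s['eef_rot'][0])))
E
```

```text
time_s: 11.15
tool_pos: [621.4, 222.1, 89.9]
eef_rot: [0.449, 0.893, 0.001, 0.001]
contact_force: [-3.5, -0.9, 8.5]
gripper_width: 58.4
[621.40499056 222.14370387  89.86336241] [-3.51873562 -0.89235045  8.45806995] [-0.02897653  0.26282578  0.05349765] 126.6217332909189
time_s: 11.48
tool_pos: [620.4, 222.0, 91.0]
eef_rot: [0.449, 0.894, -0.0, -0.0]
contact_force: [0.3, -0.7, -0.7]
gripper_width: 59.1
[620.43389502 221.99525767  90.95862528] [ 0.29346694 -0.7396851  -0.72405137] [-0.00149926 -0.12661194  0.01010773] 126.6682463937431
```

```bash
python3 -m crank '[[0,0,0.002,0,0,0,0],[0,0,0.004,0,0,0,0],[0,0,0.006,0,0,0,0],[0,0,0.006,0,0,0,0]]'; python3 - <<'E'
from h import *
s=ctrl.read_state();print(s['tool_pos'],s['contact_force'],s['wrist_torque'])
c=snap('side','si11');b=snap('scene','sc11')
r=lambda im,x,y:cv2.resize(im[y:y+70,x:x+60,::-1],None,fx=6.6,fy=6.6,interpolation=cv2.INTER_CUBIC)
cv2.imwrite('pics/c11.png',np.hstack([r(b,372,180),r(c,257,200)]))
E
```

```text
time_s: 11.82
tool_pos: [620.7, 222.0, 94.3]
eef_rot: [0.448, 0.894, 0.0, 0.0]
contact_force: [1.2, 0.8, 0.9]
gripper_width: 58.9
[620.65782905 221.96719503  94.31622594] [1.19828182 0.8253648  0.86317559] [-0.05286249 -0.09740112 -0.04222152]
```

View pics/c11.png

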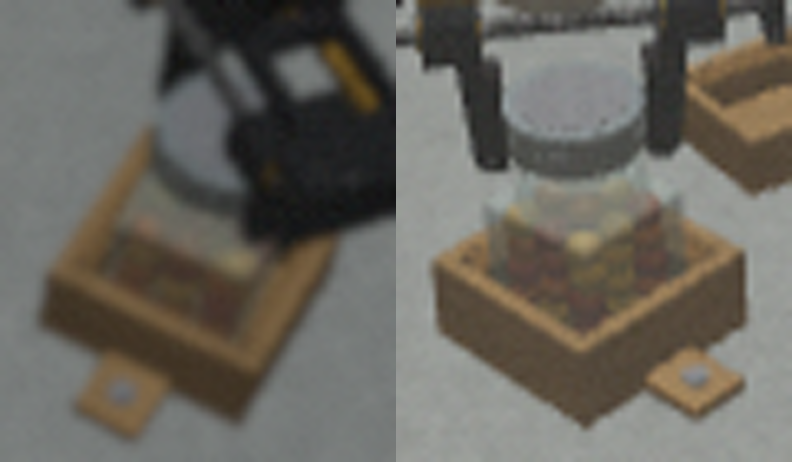

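```bash
python3 -m crank '[[0,0,0.006,0,0,0,0],[0,0,0.012,0,0,0,0],[0,0,0.02,0,0,0,0],[0,0,0.028,0,0,0,0],[0,0,0.035,0,0,0,0],[0,0,0.035,0,0,0,0]]'
python3 -m crank '[[-0.001,-0.001,0.01,0,0,0,0],[-0.001,-0.002,0.02,0,0,0,0],[-0.001,-0.002,0.03,0,0,0,0],[-0.001,-0.002,0.036,0,0,0,0],[-0.001,-0.002,0.038,0,0,0,0],[-0.001,-0.002,0.038,0,0,0,0],[-0.001,-0.002,0.038,0,0,0,0],[-0.001,-0.002,0.038,0,0,0,0]]'; python3 - <<'E'
from h import *
s=ctrl.read_state();print(s['tool_pos'],s['contact_force'],s['wrist_torque'])
c=snap('side','si12');b=snap('scene','sc12');snap('wrist','w12')
r=lambda im,x,y:cv2.resize(im[y:y+90,x:x+60,::-1],None,fx=6.6,fy=6.6,interpolation=cv2.INTER_CUBIC)
cv2.imwrite('pics/c12.png',np.hstack([r(b,372,160),r(c,257,180)]))
E
```

```text
time_s: 12.42
tool_pos: [621.3, 222.1, 113.1]
eef_rot: [0.448, 0.894, 0.001, 0.001]
contact_force: [-0.4, 0.1, 0.1]
gripper_width: 58.8
time_s: 13.08
tool_pos: [619.9, 220.9, 130.4]
eef_rot: [0.448, 0.894, -0.0, -0.0]
contact_force: [0.4, -0.8, -1.6]
gripper_width: 58.9
[619.85636071 220.90854997 130.4200475 ] [ 0.36407987 -0.81154831 -1.6400704 ] [-0.00812877 -0.11434422  0.03016365]
```

View pics/c12.png

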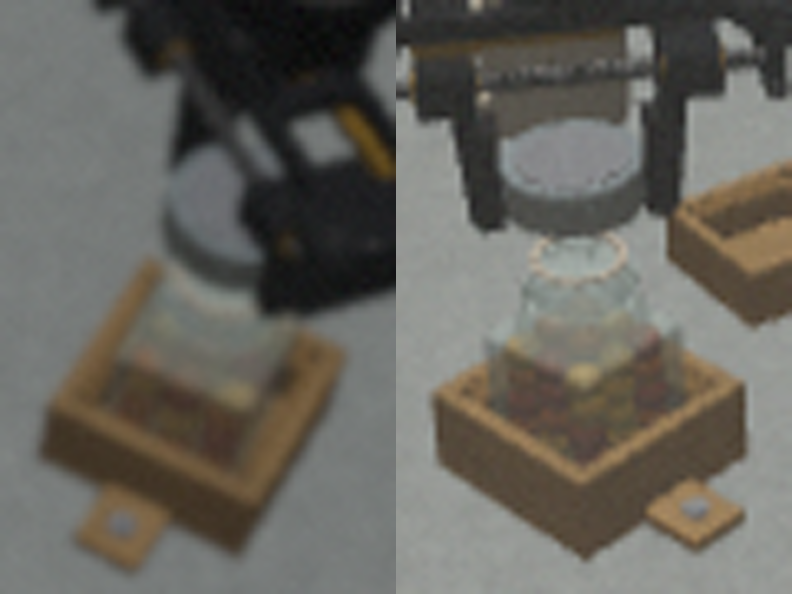

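View pics/w12.png

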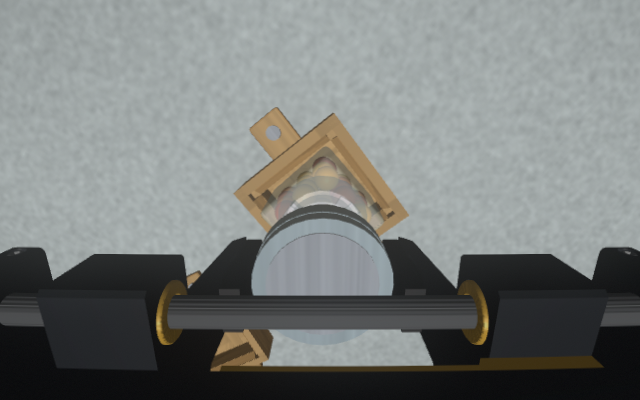

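The cap is clear of the visible white-ringed mouth at side crop (577,258) and level above it. The jar is still seated in the block. I'll let it settle and hand in.

```bash
python3 -m crank '[[0,0,0,0,0,0,0],[0,0,0,0,0,0,0],[0,0,0,0,0,0,0],[0,0,0,0,0,0,0]]'; python3 - <<'E'
from h import *
print(atz('side',(257+577/6.6-.4,180+258/6.6-.4),106))
print(ctrl.sign_off())
E
```

```text
time_s: 13.57
tool_pos: [620.1, 220.9, 130.7]
eef_rot: [0.448, 0.894, -0.0, -0.0]
contact_force: [-0.8, 0.2, -0.3]
gripper_width: 58.7
[471.07827003 145.73222171 106.        ]
the job is handed in; nothing more can be done
None
```

```bash
python3 - <<'E'
from h import *
print(atz('side',(257+(577-396)/6.6-.4,180+258/6.6-.4),106))
E
```

```text
the job is handed in; nothing more can be done
```

I carried the closed jar by its cap into the larger block and lowered it to light contact with the pocket floor. I then turned the cap about 65° anticlockwise and lifted it straight up. The job was handed in at about 13.6 s with the cap still gripped, and sign-off gives no verdict.

- **Cap:** The opening was steady at 58.7 mm and the tool was level at (620.1, 220.9, 130.7) mm. That puts the cap's lower edge about 29 mm above the mouth and within about 1 mm of the block's measured axis.
- **Jar:** After freeing, the tool force stayed near zero, against about 4–5 N while carrying the jar, so the jar was not lifted. The last pictures show it upright and seated in the pocket, with the mouth open under the cap.
- **Bystanders:** The arm made no contact with the mug, shaker or lunch box in any move I made, but I did not measure them again at the end.

**Checks that failed or disagreed:**
- My last numeric check, locating the jar's mouth from the side picture, printed (471, 146) mm. I left out the offset of the joined crop, so that number means nothing. I could not redo it after handing in, so the jar's final alignment rests on the pictures and the tool pose.
- Just before insertion the jar's lower edge looked 2–3 mm off in the wrist picture. I corrected by about 1 mm, and it went in without touching the walls.
- The wrist torque read only up to about 0.1 N m about the vertical between turning steps, not the 0.5 N m expected of the tight cap.

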